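Show a cast plaque to the inspection camera

ROBOT

A 6-joint arm with a two-finger parallel gripper is mounted at the origin on the work surface. World frame = base frame: x ahead of the robot, y to its left, z up, the work surface at z = 0. Lengths are in mm, angles in rad, forces in N, time in s.
With the tool pointing down it reaches from about 350 to 725 mm from the base axis. Payload 4.3 kg.
Tool frame: the origin (TCP) lies midway between the tips of the shut fingers; the grasp point (between the pads) lies 19 mm behind it; z points along the fingers, y is the direction in which the jaws open and shut (so a half turn about z gives the same grasp; the last joint's range is limited). The gripper opens to 85 mm and grips with 20 to 120 N. Pads are 22 mm wide; open, the fingers measure 114 mm over their backs; the gripper's body (76 mm by 85 mm) begins 54 mm behind the grasp point. The pads swing forward as they close: fully open they stand 13 mm farther back than shut.
Start: joints at [-1.25, 0.377, 0.081, 1.274, 0, 1.46], TCP at [240.134, -522.496, 231.329] pointing down, gripper open.
Joint ranges: [-2.72, 2.72], [-0.84, 1.66], [-1.02, 1.22], [-1.77, 2.12], [-1.37, 1.28], [-3.14, 3.14]. Speed limits (rad/s): [2.57, 2.57, 3.14, 3.14, 3.14, 3.14].

INTERFACE

Orientations are given as a rotation vector (axis times angle).
In Python, from cell import bot gives the robot as it stands. The module is installed in compiled form; this text tells all that it offers.
- The arm moves only by the tool move_arm, never from a script. Its argument "targets" is a list that holds one entry, the list of rows, each a list of 5 numbers: the closure in counts, from 0 (fully open) to 255 (shut), then the shift along the tool's x, y, z in mm, then the turn about the tool's z in degrees. In form: [[[grip, tx, ty, tz, twist], ...]]. A call has 1 to 12 rows; each row is the pose to reach, as a shift and turn from the pose commanded when the call began, along the tool's axes at that moment; what a row does not reach only later rows make up. A row lasts 1/10 s, in which the tool goes at most 50 mm and 8.59 degrees, less where a joint would pass 70% of its speed; a pose out of reach is approached as far as the arm can. A call with a gripper value outside its range is refused whole. The fingers move at their own pace and stop on an object; "squeeze" is the grip in N (left out, the last holds). Time passes only in rows, so rows that repeat a pose let the fingers close. It gives the time, the measured TCP pose, the force and the opening at its end, in the units of the state.
- bot.observe(): the state, without advancing time (a new reading comes with each control period).
- bot.snapshot(name): name is "scene" or "top" or "wrist"; returns a dict with "frame" (384x512x3 uint8, red, green, blue), "camera_matrix" (3x3 intrinsics, pixels), "origin" and "orientation" of the camera in the world. Camera axes: x right, y down, z forward; pixel columns grow to the right and rows downward; lengths in mm; the calibration is good to about 2 mm. A picture is of the moment at which its call begins. There is no depth.
- bot.hand_in(): hands the job in, once; it reports no verdict.
Trained networks look in the newest picture that a camera, given by its name, has taken for a name from the list of things; names that differ only in an ending like _2 or _b are one class to them, and where a whole thing is asked for, a point or a joint stands for the part that bears it (a point fixed in the world has none). Each returns a list of dicts, best first, with "confidence" (0 to 1); they miss things now and then, are a little off and sometimes report something else, mostly with a low value. They report only what shows in the picture. A call takes as long as a camera call. They do not tell look-alikes from the thing itself.
- bot.recognise(camera, label): "box" ([centre column, centre row, width, height] in pixels, round what is visible of it).
The state is a dict: "time": time; "joint_pos": joint angles; "joint_velocities": joint speeds; "effort": joint torques, N m; "tcp_pos": TCP position; "orientation": TCP orientation; "contact_force": force on the tool from outside, world axes, zero at the start; "ft_torque": the same for the moment, N m; "gripper_width": finger opening in mm.
Only numpy, scipy, OpenCV 4.12 (cv2) and the standard library are available. Lean on these libraries where they do the work, as an engineer would, in place of code of your own. Each camera call takes 0.05 s, during which the arm holds its last target. There are 200 camera calls.

TASK

Flip the switch on the light controller fully over to on, then lift the amber plaque out of the drying rack and hold it up in the inspection stand for its picture: upright, a broad face square to the lens, its middle level with the lens and half-way between the lens and the light panel, pinched near its top edge so that the fingers leave its middle clear. Leave the other two plaques standing in their slots, do not shift the mixing cup, and do not bump the inspection stand. Finish while holding the plaque still there in the air: do not put it down or let go.

Things in the scene. Friction and masses are not known exactly. Their poses are not given: they have to be found in the camera images.
- controller: grey light controller box, 100 (x) x 130 (y) x 58 mm high, fixed; origin at the centre of its underside; x points from its vented front (robot side) to its back. A steel bat-handle switch stands in the middle of its top, pivoting about the y axis 60 mm above the bench; a black knob 15 mm high stands on top, 42 mm to the +y side
- switch (a joint): angle of the switch: 0 = off, leaning 0.4 rad towards the front (-x of the controller); 0.8 rad = fully on, leaning 0.4 rad towards the back (+x). It turns stiffly (about 1.5 N at its tip), has a stop at each end and stays where it is left
- switch_tip (a point): rounded free end of the switch bat (10 mm thick there, thinner below), 42 mm from its pivot; at 0 it stands 16 mm in front of the pivot and 99 mm above the bench
- rack: white slotted drying rack, 100 (x) x 204 (y) x 30 mm high, fixed; origin at the centre of its underside. Five slots, 12 mm wide and 36 mm apart along its y axis; plaques stand on edge on its 8 mm thick base, held by 22 mm high teeth, in the two end slots and the middle slot (72 mm apart)
- amber_mid (a point): middle of the amber plaque, a tinted resin casting 60 mm wide (its x axis), 8 mm thick (its y axis), 80 mm high (its z axis), about 45 g; in the rack its middle is 48 mm and its top edge 88 mm above the bench. It is the one to show; which slot it stands in varies
- blue_mid (a point): middle of the blue plaque, of the same size and standing in the same way; leave it in its slot
- green_mid (a point): middle of the green plaque, of the same size and standing in the same way; leave it in its slot
- plaque_amber: the amber plaque, origin at the centre of its lower edge, axes as for amber_mid
- stand: inspection stand, fixed: rail along its y axis (60 mm wide, 26 high, y -190 to +250) with camera and light panel on posts; origin on the bench under the focus. Camera: 44 mm square, lens front at y = +140, back at +240, looks to -y, top 172 mm up. Upright white panel: 120 mm wide (x), 94 to 206 mm up. Between them the space above the rail is free; post carriages at each end are 46 mm high
- focus (a point): point on the lens axis half-way between the lens front and the face of the light panel (140 mm to each), 150 mm above the bench; axes as the stand's: y along the lens axis, z up. The middle of the amber plaque belongs here
- mixing_cup: white mixing cup, 84 mm wide and 100 mm high, loose; origin at the centre of its underside; not to be shifted
- lens (a point): centre of the front of the camera lens, 150 mm above the bench
- panel (a point): centre of the white face of the light panel, opposite the lens
Not all that is in view belongs to the job. Leave any pink look-alike of the controller alone. Of the things that look like the plaque_amber, the larger one is meant.

How it is judged:
By the outcome, as a careful person would: the job done as asked, in the order asked, and still so for the second after the job is handed in, while the arm keeps its last pose, push and grip.
It also fails if it takes over 53 s, if anything falls off the work surface, if the arm or the gripper's body presses on something with over 40 N, if the wrist force passes 120 N, or if a joint passes its speed limit or range.

## Working session

There is one attempt and no reset: what is moved stays moved. The work goes in short steps, Python scripts to look and compute and a tool call to move; the robot and the scene stay as the last step left them, time stands still between calls to the robot, and variables do not carry over. Pictures are saved under pics/ and viewed, about 8 in all and at most 12, crops included, and the job is handed in when it is done.

Besides the shell and the picture viewer there is one more tool, called after "Call:" in YAML: its name, and indented under it one key for each argument. move_arm: Moves the arm, as the interface text tells. Its arguments: {"type":"object","properties":{"targets":{"type":"array","items":{"type":"array","items":{"type":"array","items":{"type":"number"}}}},"squeeze":{"type":"number"}},"required":["targets"]}

```bash
mkdir -p pics; ls
cat > h.py <<'E'
import numpy as np, cv2
from cell import bot
from scipy.spatial.transform import Rotation as R
def rot(o):
    o=np.array(o,float)
    if o.shape==(3,3): return o
    return (R.from_rotvec(o) if o.size==3 else R.from_quat(o)).as_matrix()
def snap(n,f=None):
    s=bot.snapshot(n)
    if f: cv2.imwrite('pics/'+f,s['frame'][:,:,::-1])
    return s
def ray(s,u,v):
    d=rot(s['orientation'])@np.linalg.inv(s['camera_matrix'])@[u,v,1]
    return np.array(s['origin']),d
def at_z(s,u,v,z):
    o,d=ray(s,u,v); return o+d*(z-o[2])/d[2]
def proj(s,P):
    c=rot(s['orientation']).T@(np.array(P,float)-s['origin']); q=np.array(s['camera_matrix'])@c; return q[:2]/q[2]
def tri(rays):
    A=0;b=0
    for o,d in rays:
        d=d/np.linalg.norm(d);M=np.eye(3)-np.outer(d,d);A=A+M;b=b+M@o
    return np.linalg.solve(A,b)
E
python3 - <<'E'
from h import *
np.set_printoptions(precision=2,suppress=True)
st=bot.observe();print({k:np.round(v,3) for k,v in st.items()})
S={n:snap(n,n+'0.png') for n in('scene','top')}
for n,s in S.items():
    print(n,np.array(s['origin']),s['orientation'])
    for l in['controller','switch','rack','amber_mid','blue_mid','green_mid','stand','mixing_cup','lens','panel']:
        print(l,[(np.round(d['box']),round(d['confidence'],2)) for d in bot.recognise(n,l)][:4])
cv2.imwrite('pics/a.png',np.hstack([cv2.imread('pics/top0.png')]))
E
```

```text
pics
{'time': np.float64(0.0), 'joint_pos': array([-1.25,  0.38,  0.08,  1.27, -0.  ,  1.46]), 'joint_velocities': array([ 0.,  0., -0.,  0., -0., -0.]), 'effort': array([  0.  , -46.36,  26.99,   0.02,  -0.  ,   0.  ]), 'tcp_pos': array([ 239.91, -521.84,  230.34]), 'orientation': array([-3.07, -0.67,  0.  ]), 'contact_force': array([ 0.53,  0.3 , -0.44]), 'ft_torque': array([-0.02, -0.02, -0.03]), 'gripper_width': np.float64(85.8)}
scene [1198.85 -599.72  940.29] [-2.13 -0.96  0.43]
controller [(array([128., 245.,  58.,  49.]), 0.94), (array([180., 228.,  43.,  37.]), 0.82)]
switch []
rack [(array([310., 185.,  57.,  25.]), 0.56), (array([311., 175.,  10.,  23.]), 0.15)]
amber_mid [(array([327., 169.,  16.,  18.]), 0.59), (array([333., 162.,  10.,  10.]), 0.48)]
blue_mid [(array([313., 173.,   8.,  21.]), 0.43)]
green_mid [(array([299., 179.,  13.,  13.]), 0.68)]
stand [(array([241., 263., 144.,  89.]), 0.78)]
mixing_cup [(array([361., 180.,  21.,  34.]), 0.67)]
lens [(array([243., 262., 144.,  83.]), 0.67)]
panel [(array([242., 262., 136.,  88.]), 0.75)]
top [ 365.4    39.63 1229.22] [-2.17  2.16 -0.16]
controller [(array([400., 256.,  53.,  40.]), 0.74), (array([339., 240.,  46.,  43.]), 0.6)]
switch []
rack [(array([153., 202.,  75.,  42.]), 0.9)]
amber_mid [(array([125., 193.,  16.,  22.]), 0.68)]
blue_mid [(array([147., 199.,  12.,  26.]), 0.77), (array([124., 193.,  10.,  25.]), 0.42)]
green_mid [(array([171., 202.,   9.,  24.]), 0.67)]
stand [(array([326., 138., 157.,  86.]), 0.75), (array([125., 191.,  15.,  23.]), 0.41)]
mixing_cup [(array([112., 144.,  39.,  36.]), 0.55)]
lens [(array([328., 138., 160.,  86.]), 0.67)]
panel [(array([324., 139., 158.,  88.]), 0.69)]
```

Run:
```python
import cv2
t=cv2.imread('pics/top0.png')[80:300,70:450]; cv2.imwrite('pics/t.png',cv2.resize(t,None,fx=2.1,fy=2.1,interpolation=2))
t=cv2.imread('pics/scene0.png')[130:320,90:390]; cv2.imwrite('pics/s.png',cv2.resize(t,None,fx=2.6,fy=2.6,interpolation=2))
```

```text
(no output)
```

View pics/t.png

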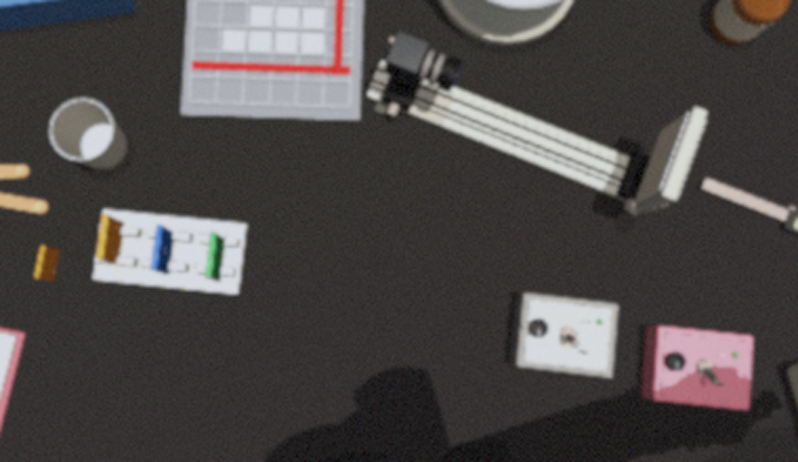

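View pics/s.png

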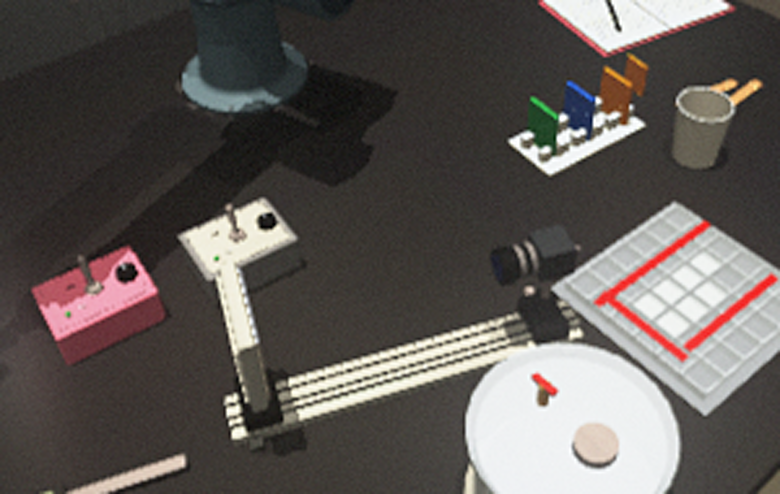

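The top view shows two ambers. The large one is in the rack's left slot at about (122,194) in full-picture pixels. A smaller one lies outside the rack at about (92,205). The task wants the larger one, and it is the one standing in the rack. The white-grey controller at about (340,240) is the real one, and the pink one at about (402,257) is the decoy. Next I fit poses from clicked points.

```bash
cat > fit.py <<'E'
from h import *
from scipy.optimize import least_squares
import pickle
T=lambda p:(p[0]/2.1+70,p[1]/2.1+80)
C=lambda p:(p[0]/2.6+90,p[1]/2.6+130)
def W(x,P): c,s=np.cos(x[2]),np.sin(x[2]); return np.array([x[0]+c*P[0]-s*P[1],x[1]+s*P[0]+c*P[1],P[2]])
def fit(obs,x0):
    f=lambda x:np.concatenate([proj(s,W(x,P))-px for s,P,px in obs])
    r=least_squares(f,x0,loss='soft_l1'); return r.x,r.fun.reshape(-1,2) if r.fun.size==2*len(obs) else 0
E
python3 - <<'E'
from fit import *
np.set_printoptions(precision=1,suppress=True)
t=snap('top');s=snap('scene')
pickle.dump((t,s),open('v.pkl','wb'))
# controller: x to back (image up), y left
con=[(t,(50,65,58),T((522,293))),(t,(50,-65,58),T((619,304))),(t,(-50,-65,58),T((613,378))),(t,(-50,65,58),T((517,368))),
(s,(50,65,58),C((297,237))),(s,(-50,65,58),C((263,198))),(s,(-50,-65,58),C((179,238))),(t,(0,42,73),T((538,327)))]
rack=[(t,(50,102,8),T((102,209))),(t,(50,-102,8),T((247,223))),(t,(-50,-102,8),T((239,295))),(t,(-50,102,8),T((92,281))),
(s,(50,-102,4),C((551,173))),(s,(-50,-102,8),C((510,140))),(s,(50,102,8),C((645,124)))]
stand=[(t,(30,250,26),T((377,62))),(t,(-30,250,26),T((368,97))),(t,(-30,-190,26),T((620,193))),
(s,(30,-190,26),C((233,434))),(s,(-30,-190,26),C((227,400))),(t,(0,140,150),T((455,71))),(t,(60,-140,206),T((690,107))),(t,(-60,-140,206),T((662,200))),(s,(60,-140,206),C((245,357))),(s,(-60,-140,206),C((217,262)))]
for n,o,x0 in(('con',con,(300,-150,0)),('rack',rack,(300,250,0)),('stand',stand,(450,-50,-.3))):
    x,r=fit(o,x0); print(n,x[:2],'%.3f'%x[2]); print(r.T)
# cup
b=bot.recognise('top','mixing_cup'); print([ (q['box'],q['confidence']) for q in b][:1])
print('cup', at_z(t,*T((83,127)),100), at_z(t,*T((102,145)),0))
print('amber top',at_z(t,*T((108,238)),88),'smallamber',at_z(t,*T((46,262)),30))
E
```

```text
con [ 373.6 -240.3] -0.109
[[ 0.4 -0.3 -0.2 -0.5 -0.2 -0.4 -2.1  0.3]
 [-0.7 -0.7 -0.5 -1.  -0.3 -1.5 -1.9  1.6]]
rack [487.2 307. ] 69.029
[[-0.1 -0.7 -0.6  0.2 -1.4 -1.9 -0.8]
 [ 0.1 -0.3 -1.  -0.7  0.6 -0.6 -0.9]]
stand [ 648.6 -212. ] 12.214
[[ 1.4 -1.3 17.9 -1.1 -2.9 -0.3  0.9 -0.2  5.2  6.3]
 [-1.3  0.2  5.7  1.3 -1.9  3.8 -3.4 -4.5 -4.7 -0.6]]
[([111.2, 143.9, 39.9, 29.1], 0.7)]
cup [641.9 406.6 100. ] [640.2 410.7   0. ]
amber top [495.7 370.6  88. ] smallamber [468.5 470.9  30. ]
```

Run:
```python
from fit import *
np.set_printoptions(precision=1,suppress=True)
t,s=pickle.load(open('v.pkl','rb'))
stand=[(t,(30,250,26),T((377,62))),(t,(-30,250,26),T((368,97))),
(s,(30,-190,26),C((233,434))),(s,(-30,-190,26),C((227,400)))]
x,r=fit(stand,(648,-212,-.35)); print(x,r.T)
box=lambda x0,x1,y0,y1,z0,z1:[(a,b,c) for a in(x0,x1) for b in(y0,y1) for c in(z0,z1)]
def draw(im,v,x,B,k,off,col):
    p=[tuple(int(q) for q in (proj(v,W(x,P))-off)*k) for P in B]
    for i in range(8):
        for b in(1,2,4):
            if not i&b: cv2.line(im,p[i],p[i|b],col,1)
ims=[]
for v,off,sz in((t,(235,85),(180,85)),(s,(165,205),(160,130))):
    k=4.4
    im=cv2.resize(v['frame'][off[1]:off[1]+sz[1],off[0]:off[0]+sz[0],::-1],None,fx=k,fy=k,interpolation=2)
    for B in(box(-30,30,-190,250,0,26),box(-60,60,-140.5,-140,94,206),box(-22,22,140,240,128,172)): draw(im,v,x,B,k,np.array(off),(0,255,0) if B[0][1]!=140 else (0,0,255))
    ims.append(im)
w=800
im=np.zeros((950,800,3),np.uint8)
im[:ims[0].shape[0],:ims[0].shape[1]]=ims[0];im[376:376+ims[1].shape[0],:ims[1].shape[1]]=ims[1]
cv2.imwrite('pics/st.png',cv2.resize(im,None,fx=.63,fy=.63,interpolation=cv2.INTER_AREA))
```

```text
[ 650.7 -209.9   -0.3] [[ 0.2 -2.3  0.2 -1.9]
 [-1.   0.5  2.  -1.2]]
```

View pics/st.png

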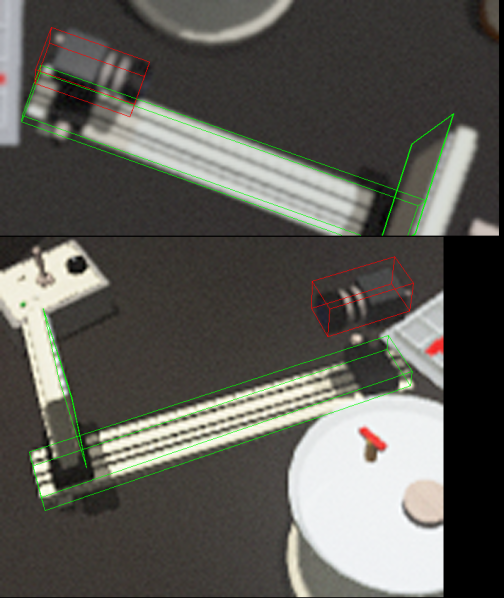

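Overlay: the stand fit is within a few pixels, but the yaw and the cross-rail position are a little off. I refine with the rail's white centreline in both views.

Run:
```python
from fit import *
np.set_printoptions(precision=2,suppress=True)
t,s=pickle.load(open('v.pkl','rb'))
x=np.array([650.7,-209.9,-.335])
for n,v in(('t',t),('s',s)):
    m=np.zeros((384,512),np.uint8)
    cv2.fillConvexPoly(m,np.array([proj(v,W(x,P)) for P in((-45,-85,26),(45,-85,26),(45,85,26),(-45,85,26))]).astype(np.int32),1)
    g=v['frame'].min(2); ys,xs=np.where((m>0)&(g>110))
    # back to the world at z=26
    Q=np.array([at_z(v,a,b,26)[:2] for a,b in zip(xs,ys)])
    c,sn=np.cos(x[2]),np.sin(x[2]); L=(Q-x[:2])@np.array([[c,-sn],[sn,c]])
    mids=[];
    for y0 in range(-80,80,20):
        l=L[(L[:,1]>=y0)&(L[:,1]<y0+20),0]; mids.append((y0+10,l.min(),l.max(),(l.min()+l.max())/2))
    mids=np.array(mids);print(n,mids[:,1],mids[:,2],np.polyfit(mids[:,0],mids[:,3],1))
U=lambda X,Y:(235+X/2.772,85+Y/2.772); V=lambda X,Y:(165+X/2.772,205+(Y-237)/2.772)
x2=x
# along-rail estimates
for nm,v,px,z in(('panelTop60',t,U(456,127),206),('camback22',t,U(58,28),172),('lensfront',t,U(148,75),150),('railend+',t,U(30,92),26),('railend-',s,V(38,475),26)):
    q=at_z(v,*px,z); d=q[:2]-x[:2];c,sn=np.cos(x[2]),np.sin(x[2]); print(nm,q,'local',d@np.array([[c,-sn],[sn,c]]))
```

```text
t [-39.6  -38.73 -38.13 -36.53 -35.79 -35.06 -33.58 -32.84] [23.35 24.12 25.65 26.42 27.19 27.96 29.5  30.27] [ 0.05 -4.74]
s [-27.22 -26.13 -25.02 -23.9  -22.77 -21.62 -20.47 -19.27] [35.35 35.57 36.94 37.17 38.45 39.85 40.1  41.53] [0.05 7.41]
panelTop60 [ 647.9  -363.78  206.  ] local [  47.95 -146.24]
camback22 [751.13   2.45 172.  ] local [ 25.03 233.57]
lensfront [712.56 -86.14 150.  ] local [ 17.73 137.21]
railend+ [732.13  27.46  26.  ] local [ -1.13 250.93]
railend- [ 590.31 -386.93   26.  ] local [   1.16 -187.04]
```

```bash
cat >> fit.py <<'E'
def go(p,yaw):
    st=bot.observe(); M=rot(st['orientation']); d=M.T@(np.array(p)-st['tcp_pos'])
    cur=np.arctan2(M[1,0],M[0,0]); tw=-np.degrees((yaw-cur+np.pi)%(2*np.pi)-np.pi)
    print('t=%.2f'%st['time'],'tcp',np.round(st['tcp_pos'],1),'yaw %.3f'%cur,'F',np.round(st['contact_force'],1),'w %.1f'%st['gripper_width'],'q',np.round(st['joint_pos'],2),'\n move',np.round(d,1),'twist %.1f'%tw,'down',np.round(M[:,2],3))
E
python3 - <<'E'
from fit import *
c=np.array([373.6,-240.3,-.109])
go(W(c,(-75,0,190)),c[2])
E
```

```text
t=1.25 tcp [ 240.1 -522.5  231.3] yaw 0.431 F [0.2 0.5 0.2] w 85.3 q [-1.25  0.38  0.08  1.27  0.    1.46] 
 move [ 174.8 -239.2   41.3] twist 30.9 down [ 0. -0. -1.]
```

Call:
move_arm:
  targets:
    - [[255,175,-239,41,31],[255,175,-239,41,31],[255,175,-239,41,31],[255,175,-239,41,31],[255,175,-239,41,31],[255,175,-239,41,31],[255,175,-239,41,31],[255,175,-239,41,31],[255,175,-239,41,31],[255,175,-239,41,31]]
  squeeze: 40

```text
time: 2.25
tcp_pos: [299.6, -233.8, 190.7]
orientation: [3.136, -0.176, 0.001]
contact_force: [0.3, -0.8, -0.1]
gripper_width: 0.2
```

Run:
```python
from fit import *
c=np.array([373.6,-240.3,-.109])
v=snap('wrist','w1.png'); pickle.dump(v,open('w1.pkl','wb'))
im=cv2.imread('pics/w1.png')
for P,col in[((0,0,60),(0,255,255)),((-16,0,99),(0,0,255)),((0,42,73),(255,0,255))]+[((a,b,58),(0,255,0)) for a in(-50,50) for b in(-65,65)]:
    p=proj(v,W(c,P)); print(P,p.round()); cv2.circle(im,tuple(int(q) for q in p),3,col,1)
cv2.imwrite('pics/w1o.png',im)
for l in('controller','switch_tip','switch'):print(l,[(np.round(d['box']),round(d['confidence'],2)) for d in bot.recognise('wrist',l)][:3])
go(W(c,(-45,0,190)),c[2])
```

```text
(0, 0, 60) [257. 110.]
(-16, 0, 99) [257. 129.]
(0, 42, 73) [210. 110.]
(-50, -65, 58) [321. 161.]
(-50, 65, 58) [193. 162.]
(50, -65, 58) [328.  52.]
(50, 65, 58) [185.  52.]
controller [(array([433., 130., 158., 104.]), 0.76), (array([254., 107., 136., 108.]), 0.58)]
switch_tip [(array([460., 148.,  30.,  30.]), 0.87), (array([255., 118.,  12.,  17.]), 0.45)]
switch [(array([462., 147.,  35.,  28.]), 0.65), (array([256., 118.,  13.,  24.]), 0.47)]
t=2.45 tcp [ 299.3 -233.1  190.3] yaw -0.112 F [-0.2  0.1  0. ] w 0.3 q [-0.83  0.   -0.49  1.08 -0.    2.42] 
 move [29.7 -1.   0.3] twist -0.2 down [ 0. -0. -1.]
```

View pics/w1o.png

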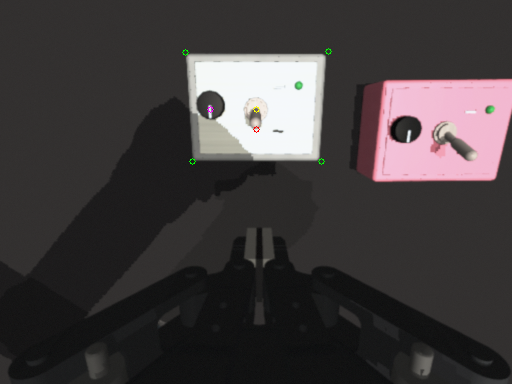

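The wrist picture shows the white controller at (256,108) with its switch at (256,115), and the fit lies within about 3 mm. The pink decoy is at right, (435,130). I push the real switch.

Call:
move_arm:
  targets:
    - [[255,0,-1,50,0],[255,0,-1,100,0],[255,10,-1,105,0],[255,40,-1,105,0],[255,46,-1,105,0],[255,52,-1,105,0],[255,57,-1,105,0],[255,61,-1,105,0],[255,64,-1,105,0],[255,66,-1,105,0]]

```text
time: 3.45
tcp_pos: [365.1, -238.7, 85.6]
orientation: [3.136, -0.174, 0.0]
contact_force: [-2.2, -0.0, 2.5]
gripper_width: 0.1
```

Call:
move_arm:
  targets:
    - [[255,2,0,0,0],[255,4,0,0,0],[255,5,0,0,0],[255,5,0,0,0]]

```text
time: 3.85
tcp_pos: [370.0, -239.0, 85.2]
orientation: [-3.137, 0.173, 0.0]
contact_force: [-0.1, -0.2, 1.3]
gripper_width: 0.2
```

Run:
```python
from fit import *
c=np.array([373.6,-240.3,-.109])
v=snap('wrist');s=snap('scene'); cv2.imwrite('pics/w2.png',np.hstack([cv2.resize(v['frame'][:,150:360,::-1],None,fx=1.4,fy=1.4),cv2.resize(s['frame'][170:300,100:250,::-1],None,fx=3.2,fy=4.13)[:537]]))
for a,n in((0,'off'),(.8,'on')): 
    P=(-42*np.sin(.4-a),0,60+42*np.cos(.4-a)); print(n,proj(v,W(c,P)),proj(s,W(c,P)))
go(W(c,(-45,0,190)),c[2])
```

```text
Traceback (most recent call last):
ValueError: all the input array dimensions except for the concatenation axis must match exactly, but along dimension 0, the array at index 0 has size 538 and the array at index 1 has size 537
```

Run:
```python
from fit import *
c=np.array([373.6,-240.3,-.109])
v=snap('wrist');s=snap('scene'); cv2.imwrite('pics/w3.png',np.hstack([cv2.resize(v['frame'][:,150:360,::-1],(300,540)),cv2.resize(s['frame'][170:300,110:240,::-1],(490,540))]))
for a,n in((0,'off'),(.8,'on')): 
    P=(-42*np.sin(.4-a),0,60+42*np.cos(.4-a)); print(n,proj(v,W(c,P)),proj(s,W(c,P)))
go(W(c,(-45,0,190)),c[2])
```

```text
off [260.60728351 276.04632891] [176.44634935 209.07100093]
on [260.65581587 219.03373677] [180.68756516 214.62187092]
t=4.05 tcp [ 370.  -239.    85.2] yaw -0.110 F [-0.4 -0.1  0.2] w 0.1 q [-0.72  0.22 -0.54  0.81  0.    2.53] 
 move [ -41.3    0.9 -104.8] twist -0.1 down [ 0.  0. -1.]
```

View pics/w3.png

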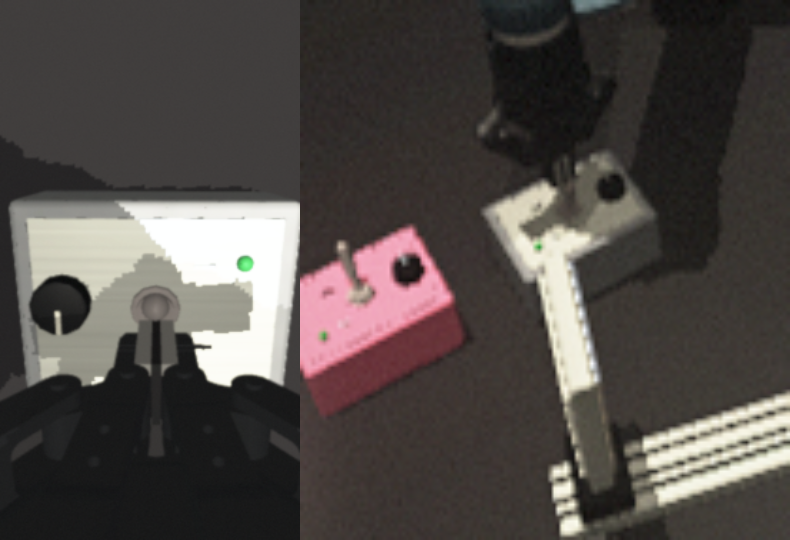

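The tip is at wrist px (258,217), against the predicted "on" position of (261,219), so it is nearly there. I push on until the stop shows as force.

Call:
move_arm:
  targets:
    - [[255,1,0,0,0],[255,2,0,0,0],[255,3,0,0,0]]

```text
time: 4.35
tcp_pos: [370.8, -239.0, 84.9]
orientation: [3.136, -0.174, -0.008]
contact_force: [-9.6, -0.9, 4.8]
gripper_width: -0.3
```

The push met the stop (9.6 N, and the arm stopped following the command). I back off, rise and swing to the rack with a half turn.

Run:
```python
from fit import *
go((470,60,230),-.086+np.pi)
go((560,365,230),-.086+np.pi)
```

```text
t=4.35 tcp [ 370.8 -239.    84.9] yaw -0.111 F [-9.6 -0.9  4.8] w -0.3 q [-0.71  0.22 -0.54  0.81 -0.    2.54] 
 move [  64.8 -308.1 -145.6] twist 178.6 down [-0.005 -0.    -1.   ]
t=4.35 tcp [ 370.8 -239.    84.9] yaw -0.111 F [-9.6 -0.9  4.8] w -0.3 q [-0.71  0.22 -0.54  0.81 -0.    2.54] 
 move [ 120.6 -621.2 -146.1] twist 178.6 down [-0.005 -0.    -1.   ]
```

Call:
move_arm:
  targets:
    - [[255,-20,0,0,0],[255,-45,0,-30,0],[255,-45,0,-80,-8],[200,-30,-40,-120,-16],[150,0,-80,-145,-24],[128,20,-120,-145,-32],[128,40,-170,-145,-40],[128,60,-220,-145,-48],[128,65,-260,-145,-56],[128,65,-285,-145,-65],[128,65,-285,-145,-73],[128,65,-285,-145,-82]]

```text
time: 5.55
tcp_pos: [469.6, 38.6, 230.3]
orientation: [-2.478, -1.93, -0.002]
contact_force: [-0.2, 0.3, 0.3]
gripper_width: 42.2
```

Run:
```python
from fit import *
go((565,365,230),-.086+np.pi)
```

```text
t=5.55 tcp [469.6  38.6 230.3] yaw 1.323 F [-0.2  0.3  0.3] w 42.2 q [-0.05  0.17 -0.2   1.2   0.    1.76] 
 move [339.8  12.5   0.8] twist -99.3 down [ 0.001  0.001 -1.   ]
```

Call:
move_arm:
  targets:
    - [[128,40,2,0,-8.3],[128,85,4,0,-16.6],[128,130,6,0,-24.9],[128,175,8,0,-33.2],[128,220,10,0,-41.5],[128,260,12,0,-50],[128,300,12,0,-58],[128,325,12,0,-66],[128,340,12,0,-74.5],[128,340,12,0,-83],[128,340,12,0,-91],[128,340,12,0,-99]]

```text
time: 6.75
tcp_pos: [567.0, 363.6, 229.9]
orientation: [-0.147, -3.138, -0.002]
contact_force: [-1.0, 0.0, 0.5]
gripper_width: 42.5
```

Run:
```python
from fit import *
r=np.array([487.2,307,-.086])
v=snap('wrist','r1.png'); pickle.dump(v,open('r1.pkl','wb'))
im=cv2.resize(cv2.imread('pics/r1.png'),None,fx=1.5,fy=1.5)
for P,col in[((a,b,8),(0,255,0)) for a in(-50,50) for b in(-102,102)]+[((a,72+b,88),(0,0,255)) for a in(-30,30) for b in(-4,4)]:
    p=proj(v,W(r,P)); print(P,p.round()); cv2.circle(im,tuple(int(q*1.5) for q in p),3,col,1)
cv2.imwrite('pics/r1o.png',im)
for l in('rack','amber_mid'):print(l,[(np.round(d['box']),round(d['confidence'],2)) for d in bot.recognise('wrist',l)][:3])
go(W(r,(0,72,200)),r[2]+np.pi)
```

```text
(-50, -102, 8) [123.  69.]
(-50, 102, 8) [290.  68.]
(50, -102, 8) [134. 151.]
(50, 102, 8) [288. 150.]
(-30, 68, 88) [263.  77.]
(-30, 76, 88) [271.  77.]
(30, 68, 88) [263. 140.]
(30, 76, 88) [271. 140.]
rack [(array([208., 112., 164.,  80.]), 0.72)]
amber_mid [(array([267., 113.,  14.,  61.]), 0.83), (array([344.,  78.,  24.,  44.]), 0.77), (array([ 29., 296.,  56.,  66.]), 0.59)]
t=6.90 tcp [567.  363.1 230.1] yaw 3.039 F [ 0.4 -0.5  0. ] w 42.7 q [0.47 0.6  0.43 1.4  0.   0.58] 
 move [74.9  8.  30.1] twist -0.9 down [-0.     0.001 -1.   ]
```

View pics/r1o.png

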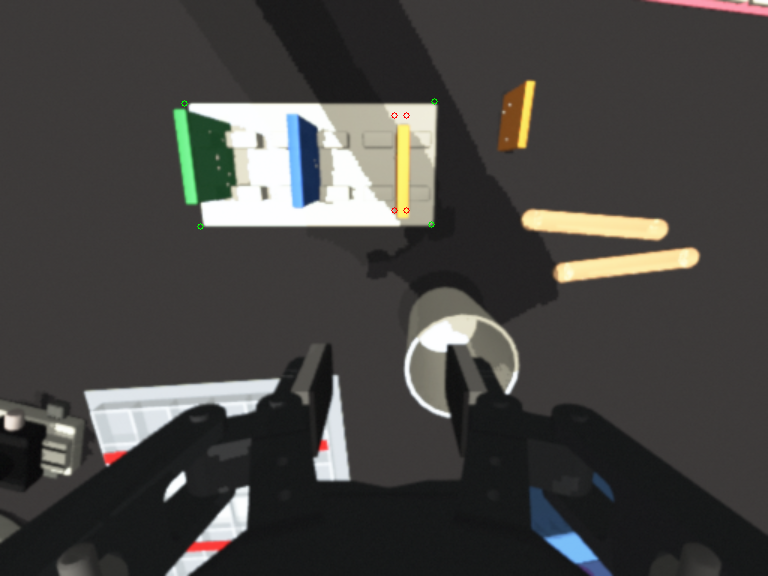

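The large amber's top edge runs from (403,124) to (403,218) in the display. It stands in the rack's end slot, about 5 mm further +x and 2 mm further +y than predicted. The small loose amber at (517,115) is the look-alike. I take the rack one.

Run:
```python
from fit import *
v=pickle.load(open('r1.pkl','rb'))
a=at_z(v,403/1.5,124/1.5,88);b=at_z(v,403/1.5,218/1.5,88);print(a,b,(a+b)/2,np.linalg.norm(a-b),np.arctan2(*(b-a)[[1,0]]))
m=(a+b)/2
go((m[0],m[1],64),3.039)
```

```text
[468.6916702  382.54930337  88.        ] [528.52785225 377.56288118  88.        ] [498.60976123 380.05609228  88.        ] 60.04359323433796 -0.08314245474736155
t=6.90 tcp [567.  363.1 230.1] yaw 3.039 F [ 0.4 -0.5  0. ] w 42.7 q [0.47 0.6  0.43 1.4  0.   0.58] 
 move [ 69.8   9.8 166.1] twist 0.0 down [-0.     0.001 -1.   ]
```

The length checks at 60.0 mm.

Call:
move_arm:
  targets:
    - [[128,40,6,0,-1],[128,70,10,0,-1],[128,70,10,40,-1],[128,70,10,80,-1],[128,70,10,120,-1],[128,70,10,150,-1],[128,70,10,166,-1],[128,70,10,166,-1],[255,70,10,166,-1],[255,70,10,166,-1],[255,70,10,166,-1],[255,70,10,166,-1]]
  squeeze: 40

```text
time: 8.1
tcp_pos: [499.7, 380.3, 66.2]
orientation: [0.13, 3.136, 0.003]
contact_force: [1.0, -0.0, 6.1]
gripper_width: 7.5
```

Call:
move_arm:
  targets:
    - [[255,0,0,0,0],[255,0,0,0,0],[255,0,0,-10,0],[255,0,0,-30,0],[255,0,0,-50,0],[255,0,0,-75,0],[255,0,0,-102,0],[255,0,0,-102,0],[255,0,0,-102,0]]

```text
time: 9.0
tcp_pos: [498.7, 379.7, 167.0]
orientation: [0.13, 3.138, 0.001]
contact_force: [-0.5, -0.2, -0.9]
gripper_width: 7.1
```

Run:
```python
from fit import *
x=np.array([650.7,-209.9,-.385]); go(W(x,(-150,0,185)),x[2]+np.pi)
```

```text
t=9.00 tcp [498.7 379.7 167. ] yaw 3.059 F [-0.5 -0.2 -0.9] w 7.1 q [ 0.55  0.5   0.11  1.18 -0.    0.63] 
 move [ -56.9 -530.3  -18.4] twist 17.3 down [ 0.001  0.001 -1.   ]
```

Call:
move_arm:
  targets:
    - [[255,0,-20,-10,0],[255,-5,-60,-18,2],[255,-10,-105,-18,4],[255,-15,-150,-18,6],[255,-20,-195,-18,8],[255,-25,-240,-18,10],[255,-30,-285,-18,12],[255,-35,-330,-18,14],[255,-40,-375,-18,15],[255,-45,-420,-18,16],[255,-50,-465,-18,17],[255,-54,-500,-18,17.3]]

```text
time: 10.2
tcp_pos: [509.6, -125.4, 182.8]
orientation: [-0.603, -3.08, 0.0]
contact_force: [1.1, -0.2, -0.5]
gripper_width: 7.2
```

Call:
move_arm:
  targets:
    - [[255,0,-20,0,0],[255,0,-30,0,0],[255,0,-30,0,0],[255,0,-30,0,0]]

```text
time: 10.6
tcp_pos: [499.3, -150.1, 183.7]
orientation: [-0.599, -3.083, -0.001]
contact_force: [1.0, -0.2, -0.5]
gripper_width: 6.9
```

Run:
```python
from fit import *
x=np.array([650.7,-209.9,-.385]); go(W(x,(-150,0,185)),x[2]+np.pi)
v=snap('wrist','p1.png'); t=snap('top');s=snap('scene');pickle.dump((v,t,s),open('p1.pkl','wb'))
x[:2]=W(x,(1,0,0))[:2]
im=np.vstack([cv2.resize(cv2.imread('pics/p1.png'),(560,420)),np.zeros((180,560,3),np.uint8)]); 
im=np.hstack([cv2.resize(cv2.imread('pics/p1.png'),(400,300)),cv2.resize(s['frame'][180:330,150:350,::-1],(400,300))])
im=np.vstack([im,np.hstack([cv2.resize(t['frame'][90:240,220:420,::-1],(400,300)),np.zeros((300,400,3),np.uint8)])])
cv2.imwrite('pics/p1o.png',im)
```

```text
t=10.60 tcp [ 499.3 -150.1  183.7] yaw 2.758 F [ 1.  -0.2 -0.5] w 6.9 q [-0.41  0.29 -0.17  1.11  0.   -0.03] 
 move [-12.8   1.4  -1.3] twist 0.1 down [-0.001  0.001 -1.   ]
```

View pics/p1o.png

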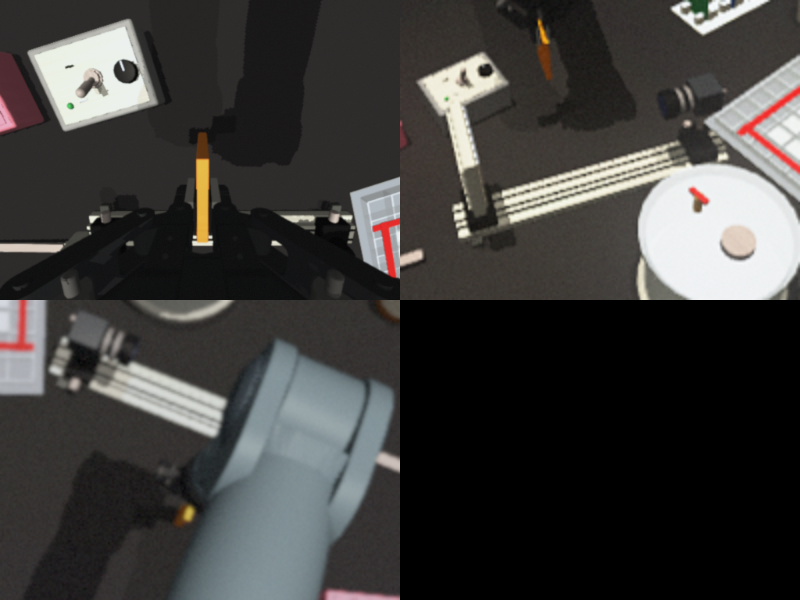

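The switch now leans to the back at display (90,83), so it is on, and the plaque is held upright. I enlarge the rail part of the wrist view with the predicted stand drawn in, and the scene beside it.

Run:
```python
from fit import *
v,t,s=pickle.load(open('p1.pkl','rb'))
x=np.array([650.7,-209.9,-.385])
box=lambda x0,x1,y0,y1,z0,z1:[(a,b,c) for a in(x0,x1) for b in(y0,y1) for c in(z0,z1)]
def draw(im,v,B,kx,off,col):
    p=[tuple(int(q) for q in (proj(v,W(x,P))-off)*kx) for P in B]
    for i in range(8):
        for b in(1,2,4):
            if not i&b: cv2.line(im,p[i],p[i|b],col,1)
out=[]
for V,(u0,u1,v0,v1) in((v,(60,512,225,384)),(s,(160,342,212,318))):
    k=800/(u1-u0); im=cv2.resize(V['frame'][v0:v1,u0:u1,::-1],None,fx=k,fy=k,interpolation=2)
    if V is v: im=cv2.convertScaleAbs(im,alpha=1.6)
    draw(im,V,box(-30,30,-190,250,25.9,26),k,(u0,v0),(0,255,0))
    draw(im,V,box(-60,60,-140.2,-140,94,206),k,(u0,v0),(255,0,255))
    draw(im,V,box(-22,22,140,240,128,172),k,(u0,v0),(0,0,255))
    out.append(im)
im=np.vstack(out);print(im.shape);cv2.imwrite('pics/p2.png',cv2.resize(im,(800,600)) if im.shape[0]<620 else cv2.resize(im,(int(800*600/im.shape[0]),600)))
```

```text
(747, 800, 3)
```

View pics/p2.png

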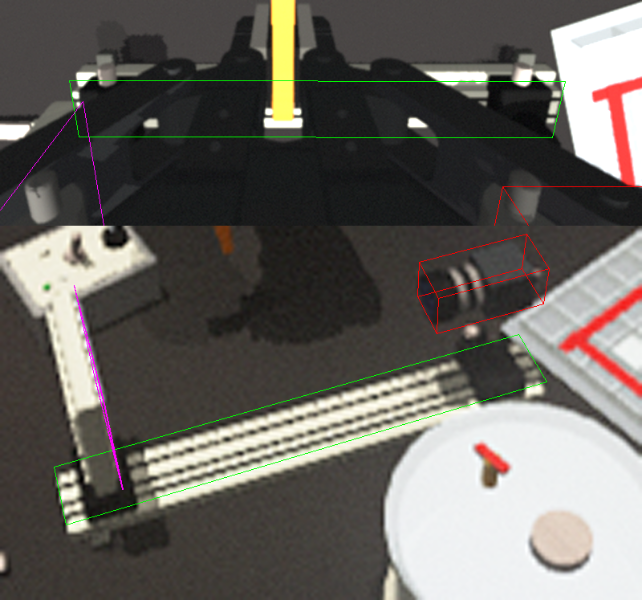

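The drawn panel top and camera body match the scene well. The rail itself is just lower-looking than modelled, which explains the disagreement between the views. The focus is about (648,-209), so I move in from the robot side at height.

Call:
move_arm:
  targets:
    - [[255,-15,0,8,0],[255,-40,0,17,0],[255,-65,0,17,0],[255,-90,0,17,0],[255,-115,0,17,0],[255,-135,1,17,0],[255,-150,1,17,0],[255,-157,1,17,0],[255,-160,1,17,0],[255,-160,1,17,0],[255,-160,1,17,0]]

```text
time: 11.85
tcp_pos: [647.9, -209.7, 167.4]
orientation: [-0.599, -3.083, -0.0]
contact_force: [0.2, -0.5, -0.3]
gripper_width: 7.1
```

Run:
```python
from fit import *
x=np.array([648,-209,-.385]); go(W(x,(0,0,167)),x[2]+np.pi)
v=snap('wrist');t=snap('top');s=snap('scene');pickle.dump((v,t,s),open('p3.pkl','wb'))
box=lambda x0,x1,y0,y1,z0,z1:[(a,b,c) for a in(x0,x1) for b in(y0,y1) for c in(z0,z1)]
out=[]
for V,(u0,u1,v0,v1),k in((s,(160,340,205,315),4.4),):
    im=cv2.resize(V['frame'][v0:v1,u0:u1,::-1],None,fx=k,fy=k,interpolation=2)
    for B,c in((box(-30,30,-4,4,110,190),(0,255,0)),(box(-60,60,-140.2,-140,94,206),(255,0,255)),(box(-22,22,140,240,128,172),(0,0,255))):
        p=[tuple(int(q) for q in (proj(V,W(x,P))-(u0,v0))*k) for P in B]
        for i in range(8):
            for b in(1,2,4):
                if not i&b: cv2.line(im,p[i],p[i|b],c,1)
    out.append(im)
cv2.imwrite('pics/p3.png',out[0])
```

```text
t=11.85 tcp [ 647.9 -209.7  167.4] yaw 2.758 F [ 0.2 -0.5 -0.3] w 7.1 q [-0.41  0.62  0.31  1.26 -0.   -0.02] 
 move [0.2 0.7 0.4] twist 0.1 down [-0.  0. -1.]
```

View pics/p3.png

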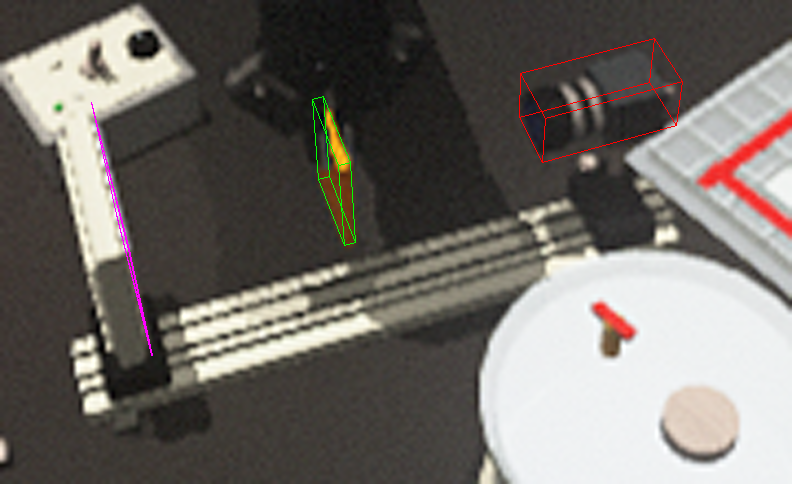

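The plaque matches the model at the focus to about 1 px, and the switch leans back. One more check of the lens and panel, using the wrist and top views.

Run:
```python
from fit import *
v,t,s=pickle.load(open('p3.pkl','rb')); x=np.array([648,-209,-.385])
v=dict(v)
box=lambda x0,x1,y0,y1,z0,z1:[(a,b,c) for a in(x0,x1) for b in(y0,y1) for c in(z0,z1)]
out=[]
for V,(u0,u1,v0,v1) in((v,(0,512,184,384)),(t,(235,415,85,170))):
    k=800/(u1-u0); im=cv2.resize(V['frame'][v0:v1,u0:u1,::-1],None,fx=k,fy=k,interpolation=2)
    if V is v: im=cv2.convertScaleAbs(im,alpha=1.7)
    for B,c in((box(-30,30,-4,4,110,190),(0,255,0)),(box(-60,60,-140.2,-140,94,206),(255,0,255)),(box(-22,22,140,240,128,172),(0,0,255))):
        p=[tuple(int(q) for q in (proj(V,W(x,P))-(u0,v0))*k) for P in B]
        for i in range(8):
            for b in(1,2,4):
                if not i&b: cv2.line(im,p[i],p[i|b],c,1)
    out.append(im)
im=np.vstack(out); cv2.imwrite('pics/p4.png',cv2.resize(im,(int(800*600/im.shape[0]),600))); print(im.shape)
```

```text
(690, 800, 3)
```

View pics/p4.png

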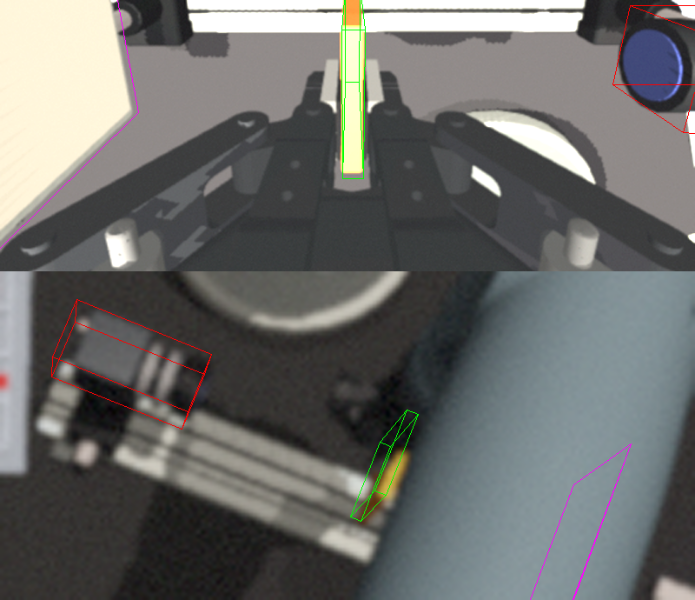

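Run:
```python
from fit import *
v,t,s=pickle.load(open('p3.pkl','rb')); x=np.array([648,-209,-.385])
k=800/512*600/690
f=lambda P:((proj(v,W(x,P))-(0,184))*k).round(1)
print('lens',f((0,140,150)),f((0,140,160)),f((5,140,150)),f((0,145,150)),'panel',f((60,-140,206)),f((60,-145,206)),f((65,-140,206)))
print(f((-60,-140,206)),f((-60,-140,94)),'plaque top',f((-30,0,190)),f((30,0,190)),f((35,0,190)))
```

```text
lens [654.8  63.6] [672.6  73.1] [652.3  73.5] [665.5  63.7] panel [-30.7 277.8] [-44.5 277.8] [-26.8 288.2]
[-156.2  -54.8] [104.8 -76. ] plaque top [353.8  30.3] [353.4 178.4] [353.3 189.2]
```

In the wrist view the lens is predicted at (655,64) and seen at about (653,65). The panel corner is within 2 mm. The plaque sits about 2 mm to the robot side, so I correct that and hold.

Call:
move_arm:
  targets:
    - [[255,-1,0,0,0],[255,-2,0,0,0],[255,-2,0,0,0],[255,-2,0,0,0],[255,-2,0,0,0]]

```text
time: 12.5
tcp_pos: [650.2, -211.0, 167.2]
orientation: [-0.6, -3.084, 0.0]
contact_force: [0.1, 0.6, -0.5]
gripper_width: 7.3
```

Run:
```python
from fit import *
s=snap('scene')
for l in('blue_mid','green_mid','mixing_cup','switch'):print(l,[(np.round(d['box']),round(d['confidence'],2)) for d in bot.recognise('scene',l)][:2])
go((650,-210,167),2.757); print(np.abs(bot.observe()['joint_velocities']).max())
print(bot.hand_in())
```

```text
blue_mid [(array([313., 173.,  10.,  19.]), 0.64)]
green_mid [(array([298., 179.,  10.,  11.]), 0.52)]
mixing_cup [(array([360., 181.,  21.,  31.]), 0.79)]
switch []
t=12.75 tcp [ 650.3 -210.9  167.3] yaw 2.757 F [ 0.6 -0.4 -0.3] w 6.9 q [-0.41  0.63  0.32  1.26 -0.   -0.02] 
 move [0.6 0.8 0.3] twist 0.0 down [ 0. -0. -1.]
0.0017673940928817128
the job is handed in; nothing more can be done
None
```

I flipped the switch on the real (grey) controller to on, then lifted the large amber plaque from the rack's end slot. I handed the job in at 12.75 s with the plaque held still in the inspection stand.

- **Switch:** I pushed until it met its stop, which showed as 9.6 N with the arm no longer moving forward. Later wrist and scene pictures show it leaning to the back. The recognition network did not find the switch in the last picture, so this rests on the push and on what I saw.
- **Plaque:** it is upright, pinched about 23 mm down from its top edge at the fingertips, which leaves its middle clear. In the pictures it sat on the predicted focus to about 2 mm. I moved it those 2 mm and did not measure the plaque again, only the arm pose.
- **Other objects:** the recognition boxes for the blue plaque, the green plaque and the mixing cup are within a pixel of where they started. Measured contact forces near the stand stayed below about 1 N.
- **Disagreement:** the rail looked about 12 mm lower than its stated height, which set the top and scene views about 12 mm apart across the rail. I placed the focus by the lens and panel instead. In the close wrist view both agreed with the model to 1–2 mm.

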